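# Take the used filter out of the desk air purifier

### The job

Take the used filter out of the air purifier on the desk: turn its bar handle anticlockwise (seen from above) until its lugs come out from under the tabs, lift it out and stand it upright in the empty dark tray, setting it down without dropping it. Then shut the purifier's lid and press it down past its catch so that it is fully closed. Leave the other things on the desk where they are.

Things in the scene. Friction and masses are not known exactly. Their poses are not given: they have to be found in the camera images.
- purifier: fixed desktop air purifier, white housing 220 (its x) x 260 (its y) x 71 mm high; origin under its centre, z up. In its top is a round well 124 mm wide, centred at local x 0, y -20 mm, its floor 12 mm above the desk; two grey tabs and two grey stop blocks stand in from the well's edge
- well (a point): centre of the well's mouth, 71 mm above the desk; axes as the purifier's. Angles anticlockwise from +x: the tabs (inner radius 50 mm, underside 63.5, top 71 mm above the desk) overhang the well from -20 to 45 deg and from 160 to 225 deg; stop blocks fill 110 to 156 and 290 to 336 deg; the rest is open gaps
- filter: loose round grey filter cartridge, 0.25 kg, 92 mm diameter, 56 mm high, bar handle across its top. Origin: centre of the underside, z up, x along the bar. Two lugs 26 mm wide reach out to radius 60 mm under the bar's ends, 40 to 48 mm above the underside. At the start it stands in the well, bar 0 to 17 deg anticlockwise of the housing's x axis, lugs under the tabs
- bar_top (a point): centre of the top edge of the filter's upright bar handle: 110 mm long (filter's x), 14 mm thick (y), from 56 to 98 mm above the filter's underside. With the bar at 61 deg or more from the housing's x axis, anticlockwise, the lugs are free of the tabs; at about 95 deg they meet the stop blocks
- tray: fixed dark square tray, 180 x 180 mm outside, walls 5 mm thick and 16 mm high, floor 5 mm thick; origin under its centre
- lid (a joint): hinge of the purifier's lid, rad: 0 shut, 1.57 upright, 1.6 to 1.9 at the start; stays where it is left. The lid is a white domed cover 210 mm wide (along the hinge), 225 mm long, 50 mm deep, hollow below. Closing, it meets a sprung catch at about 0.08 rad; pressed past it (some 5 to 10 N at the pad) it goes to 0 and is held
- lid_hinge (a point): middle of the lid's hinge line, 73 mm above the desk, on the housing's +y side; the hinge runs along the purifier's x axis; the shut lid extends from here along the purifier's -y
- lid_pad (a point): centre of the grey thumb pad (120 x 30 mm) on the lid's outer face, 190 mm from the hinge line and 53 mm above the lid's rim; its z axis is the outward normal of that face
- mug: loose white mug, 80 mm wide, 95 mm high, handle at its +y; origin under its centre
- mouse: loose black computer mouse 110 x 62 x 34 mm; origin under its centre
- books: loose pile of three books 140 x 210 x 66 mm; origin under its centre
- plant: loose small plant in a grey pot, 94 mm wide, leaves up to about 150 mm high; origin under its centre
- case: loose black spectacle case 160 x 62 x 45 mm; origin under its centre

How it is judged:
On the way, in this order (a step that is already met when the one before it is completed fails the run):
1. the filter's bar is turned anticlockwise until the lugs are out from under the tabs (angle between the x axis of filter and the x axis of purifier, either way round above 1 rad), for 0.1 s.
2. the filter is lifted out of the well (z of filter in the frame of purifier above 0.072 m), for 0.1 s.
3. the filter stands upright in the tray, released, the lid still open (x of filter in the frame of tray between -0.045 and 0.045 m and y of filter in the frame of tray between -0.045 and 0.045 m and z of filter in the frame of tray below 0.012 m and angle between filter's own z axis and vertical below 0.1 rad and linear speed of filter below 0.03 m/s and contact force between the fingers and filter below 0.1 N and value of joint lid above 0.3 rad), for 0.2 s.
At the end, for the whole second after the job is handed in: the filter stands upright (within 0.1 rad) on the floor of the tray, its centre within 45 mm of the tray's centre along each side, at rest and released; the lid is shut past its catch (hinge below 0.03 rad) (x of filter in the frame of tray between -0.045 and 0.045 m and y of filter in the frame of tray between -0.045 and 0.045 m and z of filter in the frame of tray below 0.012 m and angle between filter's own z axis and vertical below 0.1 rad and linear speed of filter below 0.03 m/s and contact force between the fingers and filter below 0.1 N and value of joint lid below 0.03 rad); the robot touches nothing.
It fails at once if the filter is dropped or thrown: it moves faster than 0.6 m/s while no finger touches it (linear speed of filter above 0.6 m/s and contact force between the fingers and filter below 0.05 N).
It fails at once if the mug, mouse, books, plant or case is pushed more than 40 mm away or tipped over (distance of any of mug, mouse, books, plant, case from where it was at the start of the episode above 0.04 m or angle between any of mug, mouse, books, plant, case's own z axis and vertical above 0.5 rad).
It also fails if it takes over 72 s, if anything falls off the work surface, if the arm or the gripper's body presses on something with over 40 N, if the wrist force passes 120 N, or if a joint passes its speed limit or range.

### The arm

A 7-joint arm with a two-finger parallel gripper is mounted at the origin on the work surface. World frame = base frame: x ahead of the robot, y to its left, z up, the work surface at z = 0. Lengths are in m, angles in rad, forces in N, time in s.
With the tool pointing down it reaches from about 0.4 to 0.85 m from the base axis. Payload 10.4 kg.
Tool frame: the origin (TCP) lies midway between the tips of the shut fingers; the grasp point (between the pads) lies grip_point_offset behind it (grip_point_offset is the distance from the TCP to the grasp point, in m); x points along the fingers, y is the direction in which the jaws open and shut, and the axes are right-handed (so a half turn about x gives the same grasp; the last joint's range is limited). The gripper opens to 85 mm and grips with 20 to 120 N. Pads are 22 mm wide; open, the fingers measure 114 mm over their backs; the gripper's body (76 mm by 85 mm) begins 54 mm behind the grasp point. The pads swing forward as they close: fully open they stand 13 mm farther back than shut.
Start: joints at [1.135, 0.332, -0.065, 1.46, 0.022, 1.35, -0.088], TCP at [0.251, -0.573, 0.231] pointing down, gripper open.
Joint ranges: [-2.6, 2.6], [-0.5, 2.12], [-1.47, 1.34], [0.16, 2.42], [-1.27, 4.41], [0.06, 2.06], [-2.6, 2.6]. Speed limits (rad/s): [2.22, 2.22, 2.79, 2.79, 3.14, 3.14, 3.14].

### API

Orientations are given as a rotation vector (axis times angle).
In Python, from rig import move_pose, move_linear, move_joints, grip, wait, ik, state, capture, PlanningError, job_done, grip_point_offset gives the robot as it stands. The module is installed in compiled form; this text tells all that it offers. Calls block until the motion is done:
- move_pose(position, orientation): joint-space move of the TCP to a pose.
- move_linear(position, ori=None, vel=0.15, stop_force=None): straight line of the TCP; ori=None keeps the orientation; vel is the mean speed in m/s. With stop_force (N) it stops when the force on the tool has changed by that much, and returns True; else False.
- move_joints(angles): joint-space move.
- grip(opening): finger opening in m; the grip force is fixed at half the most; returns when the fingers have stopped.
- wait(seconds).
- ik(position, orientation): joint angles nearest the present ones, or None.
- state(): the state.
- capture(name): name is "scene" or "side" or "wrist"; returns a dict with "frame" (480x640x3 uint8, blue, green, red), "fovy" (degrees; the focal length in pixels is half the picture's height over the tangent of half this angle, whatever the lens; pixels are square), "cx", "cy" (the principal point, pixels), "world_to_cam" (4x4, takes a point from world to camera coordinates). Camera axes: x right, y down, z forward; pixel columns grow to the right and rows downward; lengths in m; the calibration is good to about 2 mm. A picture is of the moment at which its call begins. There is no depth.
A pose or a line that the arm cannot do raises PlanningError and nothing moves.
- job_done(): hands the job in, once; it reports no verdict.
The state is a dict: "t": time; "qpos": joint angles; "joint_velocities": joint speeds; "effort": joint torques, N m; "position": TCP position; "eef_rot": TCP orientation; "force": force on the tool from outside, world axes, zero at the start; "torque": the same for the moment, N m; "finger_gap": finger opening in m.
Only numpy, scipy, OpenCV 4.12 (cv2) and the standard library are available. Lean on these libraries where they do the work, as an engineer would, in place of code of your own. Each camera call takes 0.05 s, during which the arm holds its last target.

## Working session

There is one attempt and no reset: what is moved stays moved. The work goes in short steps, each a Python script; the robot and the scene stay as the last script left them, time stands still between calls to the robot, and variables do not carry over. Pictures are saved under pics/ and viewed, and the job is handed in when it is done.

```bash
mkdir -p pics
cat > h.py <<'E'
import numpy as np, cv2, pickle
from rig import *
from scipy.spatial.transform import Rotation as R
def cam(n,fn):
    c=capture(n); cv2.imwrite('pics/%s.png'%fn,c['frame']); pickle.dump(c,open('pics/%s.pkl'%fn,'wb')); return c
def load(fn): return pickle.load(open('pics/%s.pkl'%fn,'rb'))
def f(c): return 240/np.tan(np.radians(c['fovy'])/2)
def proj(c,p):
    p=np.atleast_2d(p); M=np.array(c['world_to_cam']); q=p@M[:3,:3].T+M[:3,3]
    return np.c_[f(c)*q[:,0]/q[:,2]+c['cx'], f(c)*q[:,1]/q[:,2]+c['cy']]
def ray(c,u,v):
    M=np.array(c['world_to_cam']); d=np.array([(u-c['cx'])/f(c),(v-c['cy'])/f(c),1.])
    return -M[:3,:3].T@M[:3,3], M[:3,:3].T@d
def onz(c,u,v,z):
    o,d=ray(c,u,v); return o+d*(z-o[2])/d[2]
E
python3 - <<'E'
from h import *
for n in ['scene','side','wrist']:
    c=cam(n,n+'0'); M=np.array(c['world_to_cam']); print(n,c['fovy'],c['cx'],c['cy'],-M[:3,:3].T@M[:3,3],M[2,:3])
s=state(); print({k:np.round(v,3) for k,v in s.items()},grip_point_offset)
E
```

```text
scene 50.51980514059888 310.5776787050627 247.70290989021794 [1.30123832 0.53163727 1.1576089 ] [-0.53718852 -0.33767383 -0.77291971]
side 56.04967040668478 321.4579396330384 239.99738016630815 [0.088184   0.46879175 0.84478738] [ 0.47707956 -0.42360442 -0.77003532]
wrist 58.942215807790255 313.1170918521063 240.05549739907906 [ 0.32268682 -0.53981824  0.37370884] [-0.28230697 -0.12177865 -0.95156331]
{'t': np.float64(0.15), 'qpos': array([ 1.135,  0.333, -0.065,  1.461,  0.022,  1.35 , -0.089]), 'joint_velocities': array([ 0.001, -0.   , -0.001, -0.002,  0.   , -0.   ,  0.   ]), 'effort': array([ 1.0000e-03, -6.2583e+01,  4.9000e-02, -3.9185e+01,  1.6000e-02,
        8.0000e-03,  0.0000e+00]), 'position': array([ 0.251, -0.572,  0.231]), 'eef_rot': array([ 1.994,  0.419, -1.995]), 'force': array([ 0.843,  0.475, -0.117]), 'torque': array([-0.047, -0.011, -0.034]), 'finger_gap': np.float64(0.085)} 0.0187
```

View pics/scene0.png

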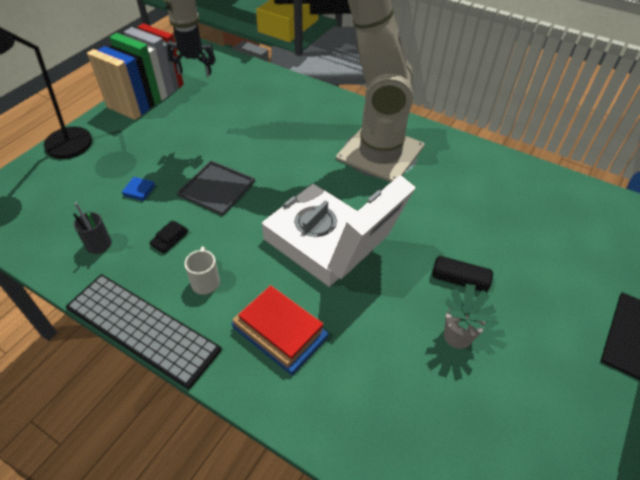

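View pics/side0.png

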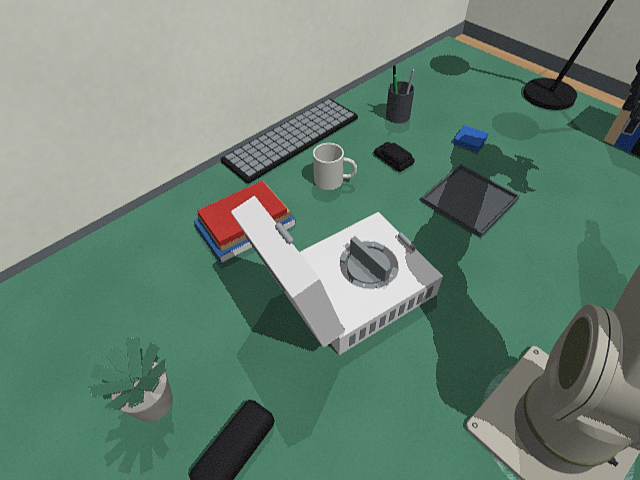

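Run:
```python
from h import *
a=load('scene0')['frame'][170:290,250:420]; cv2.imwrite('pics/sc_crop.png',cv2.resize(a,None,fx=4.6,fy=4.6,interpolation=cv2.INTER_CUBIC))
a=load('side0')['frame'][150:360,220:530]; cv2.imwrite('pics/si_crop.png',cv2.resize(a,None,fx=2.5,fy=2.5,interpolation=cv2.INTER_CUBIC))
```

```text
(no output)
```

View pics/sc_crop.png

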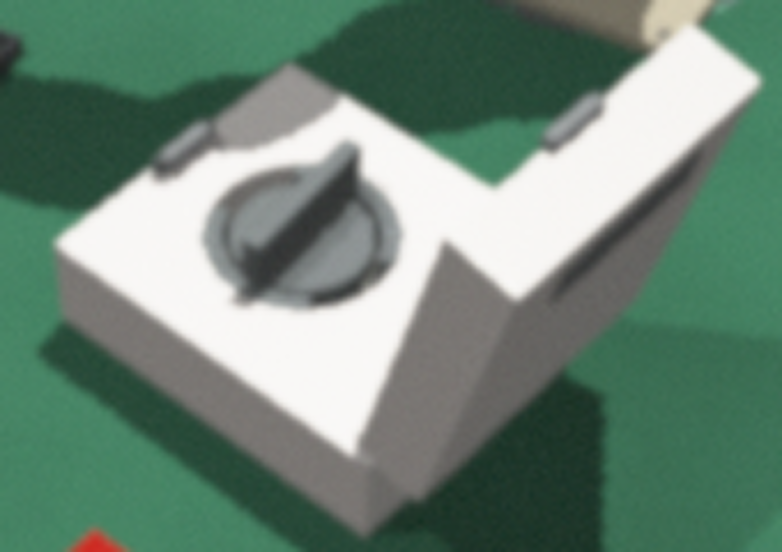

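View pics/si_crop.png

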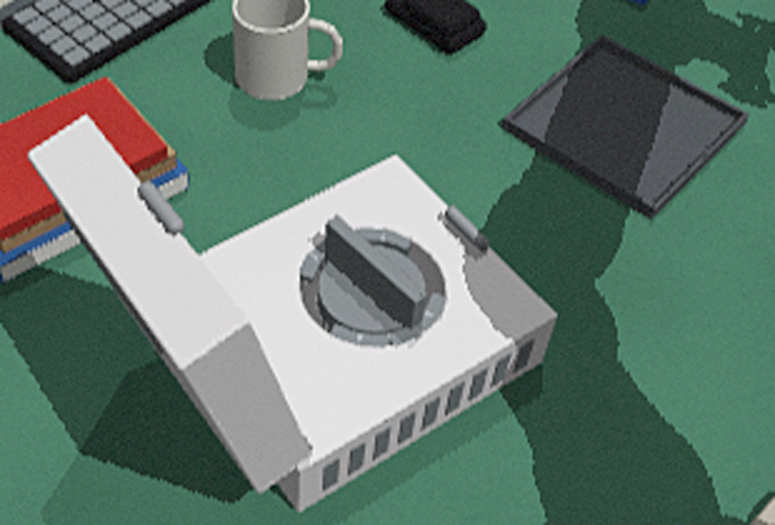

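Run:
```python
from h import *
S=load('scene0');D=load('side0')
def sc(u,v): return 250+u/4.6,170+v/4.6
def si(u,v): return 220+u/2.5,150+v/2.5
for n,c,p,z in [('front A',S,sc(55,243),.071),('front B',S,sc(290,65),.071),('back A',S,sc(362,455),.071),
 ('front A',D,si(397,155),.071),('front B',D,si(556,317),.071),('vis back B?',D,si(299,480),.071),('base back B',D,si(302,511),0),('base front B',D,si(544,365),0)]:
    print(n,onz(c,*p,z).round(4))
# bar top ends, z=.110
for n,c,p in [('e1',S,sc(350,148)),('e2',S,sc(250,255)),('e1',D,si(420,298)),('e2',D,si(333,220))]: print('bar',n,onz(c,*p,.110).round(4))
for n,p,z in [('t1',si(603,36),.016),('t2',si(748,116),.016),('t3',si(652,213),.016),('t4',si(500,123),.016)]: print(n,onz(D,*p,z).round(4))
for p in [(211,163),(255,183),(224,213),(179,188)]: print('tS',onz(S,*p,.016).round(4))
# lid edge
```

```text
front A [ 0.5425 -0.1108  0.071 ]
front B [ 0.3277 -0.0718  0.071 ]
back A [0.5822 0.137  0.071 ]
front A [ 0.5372 -0.1119  0.071 ]
front B [ 0.3214 -0.071   0.071 ]
vis back B? [0.362  0.1874 0.071 ]
base back B [0.3659 0.1789 0.    ]
base front B [ 0.3185 -0.0718  0.    ]
bar e1 [0.406  0.0213 0.11  ]
bar e2 [0.515  0.0169 0.11  ]
bar e1 [0.3957 0.0198 0.11  ]
bar e2 [0.5009 0.0122 0.11  ]
t1 [ 0.5341 -0.4484  0.016 ]
t2 [ 0.3575 -0.4529  0.016 ]
t3 [ 0.3496 -0.2725  0.016 ]
t4 [ 0.5266 -0.2625  0.016 ]
tS [ 0.3751 -0.4467  0.016 ]
tS [ 0.3746 -0.2642  0.016 ]
tS [ 0.5333 -0.2658  0.016 ]
tS [ 0.5238 -0.4567  0.016 ]
```

Run:
```python
from h import *
S=load('scene0');D=load('side0')
def sc(u,v): return 250+u/4.6,170+v/4.6
def si(u,v): return 220+u/2.5,150+v/2.5
def tri(p,q):
    o1,d1=ray(S,*p);o2,d2=ray(D,*q)
    A=np.c_[d1,-d2]; t=np.linalg.lstsq(A,o2-o1,rcond=None)[0]
    a,b=o1+t[0]*d1,o2+t[1]*d2; return (a+b)/2,np.linalg.norm(a-b)
yaw=np.arctan2(-.040,.2155); ex=np.array([np.cos(yaw),np.sin(yaw),0]);ey=np.array([-ex[1],ex[0],0])
c=np.array([.432,-.0914,0])+.13*ey; hinge=c+.13*ey
print(np.degrees(yaw),c,hinge)
for n,p,q in [('rim -x',sc(690,25),si(250,322)),('rim +x',sc(445,240),si(90,115)),('out -x',sc(762,80),si(185,365)),('out +x',sc(515,302),si(28,152)),('frontA',sc(55,243),si(397,155)),('frontB',sc(290,65),si(556,317)),
  ('bar e1',sc(350,148),si(420,298)),('bar e2',sc(250,255),si(333,220))]:
    P,g=tri(p,q); r=P-c; print(n,P.round(4),'gap',round(g,4),'local',round(r@ex,4),round(r@ey,4), 'u',round(-(P-hinge)@ey,4))
for n,p in [('books',(280,325)),('mug',(202,285)),('plant',(460,340)),('case',(463,275)),('mouse',(170,237))]: print(n,onz(S,*p,.03).round(3))
print(R.from_rotvec(state()['eef_rot']).as_matrix().round(3))
```

```text
-10.515276869529284 [0.4557247  0.03641682 0.        ] [0.4794494  0.16423363 0.        ]
rim -x [0.3792 0.2158 0.2882] gap 0.0007 local -0.108 0.1624 u -0.0324
rim +x [0.5861 0.179  0.2869] gap 0.004 local 0.1021 0.164 u -0.034
out -x [0.3875 0.2625 0.2792] gap 0.0043 local -0.1083 0.2098 u -0.0798
out +x [0.5961 0.2262 0.2771] gap 0.0019 local 0.1034 0.2122 u -0.0822
frontA [ 0.5394 -0.114   0.067 ] gap 0.0014 local 0.1097 -0.1326 u 0.2626
frontB [ 0.323  -0.0747  0.0657] gap 0.0001 local -0.1102 -0.1335 u 0.2635
bar e1 [0.3988 0.0163 0.1022] gap 0.0021 local -0.0523 -0.0301 u 0.1601
bar e2 [0.5061 0.009  0.0998] gap 0.0053 local 0.0546 -0.0178 u 0.1478
books [0.775 0.109 0.03 ]
mug [ 0.785 -0.14   0.03 ]
plant [0.57  0.514 0.03 ]
case [0.376 0.445 0.03 ]
mouse [ 0.703 -0.329  0.03 ]
[[-0.     0.401 -0.916]
 [ 0.001 -0.916 -0.401]
 [-1.    -0.001  0.   ]]
```

```bash
cat >> h.py <<'E'
def down(a):  # jaw direction angle (deg), tool pointing down
    a=np.radians(a); y=np.array([np.cos(a),np.sin(a),0]); x=np.array([0,0,-1.]); return R.from_matrix(np.c_[x,y,np.cross(x,y)]).as_rotvec()
E
python3 - <<'E'
from h import *
for a in [-94,-60,-26,-20]:
    for p in [(.454,.017,.085),(.454,.017,.22),(.447,-.359,.2),(.447,-.359,.08)]:
        q=ik(p,down(a)); print(a,p,None if q is None else np.round(q,2))
E
```

```text
-94 (0.454, 0.017, 0.085) [ 0.57  0.17 -0.74  2.03  0.14  0.99 -1.89]
-94 (0.454, 0.017, 0.22) [ 0.64 -0.   -0.76  1.87 -0.    1.27 -1.76]
-94 (0.447, -0.359, 0.2) [ 0.75  0.25 -0.18  1.64  0.04  1.26 -1.08]
-94 (0.447, -0.359, 0.08) [ 0.74  0.36 -0.17  1.76  0.07  1.03 -1.1 ]
-60 (0.454, 0.017, 0.085) [ 0.6   0.18 -0.79  2.03  0.15  0.99 -1.3 ]
-60 (0.454, 0.017, 0.22) [ 0.65 -0.   -0.77  1.87 -0.    1.27 -1.17]
-60 (0.447, -0.359, 0.2) [ 0.8   0.25 -0.24  1.64  0.06  1.26 -0.5 ]
-60 (0.447, -0.359, 0.08) [ 0.8   0.36 -0.24  1.76  0.1   1.03 -0.52]
-26 (0.454, 0.017, 0.085) [ 0.62  0.18 -0.8   2.03  0.16  0.99 -0.71]
-26 (0.454, 0.017, 0.22) [ 0.66 -0.   -0.78  1.87 -0.    1.27 -0.58]
-26 (0.447, -0.359, 0.2) [ 0.87  0.26 -0.32  1.63  0.08  1.27  0.08]
-26 (0.447, -0.359, 0.08) [ 0.86  0.37 -0.31  1.76  0.13  1.03  0.05]
-20 (0.454, 0.017, 0.085) [ 0.62  0.18 -0.8   2.03  0.16  0.99 -0.61]
-20 (0.454, 0.017, 0.22) [ 0.66 -0.   -0.79  1.87 -0.    1.27 -0.47]
-20 (0.447, -0.359, 0.2) [ 0.88  0.26 -0.33  1.63  0.09  1.27  0.18]
-20 (0.447, -0.359, 0.08) [ 0.87  0.37 -0.32  1.76  0.14  1.04  0.15]
```

Run:
```python
from h import *
move_pose((.454,.017,.24),down(-94))
c=cam('wrist','w1'); s=state(); print(s['t'],s['position'].round(4))
```

```text
2.425 [0.4542 0.0162 0.24  ]
```

View pics/w1.png

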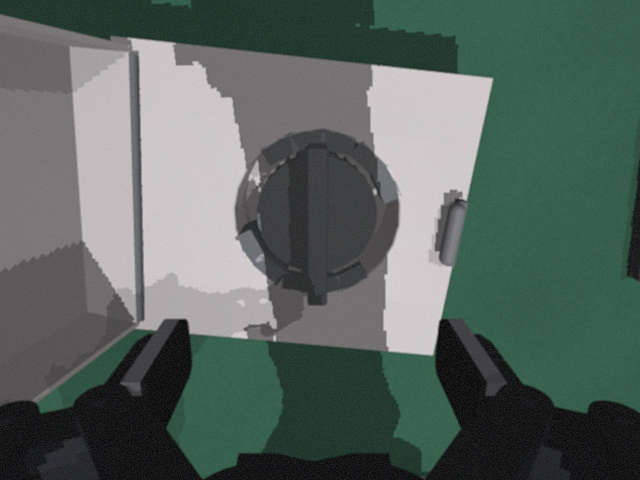

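The wrist view shows the bar's top strip running from (318,146) to (317,303), the well's ring around (318,211), and the front corners of the housing at (492,78) and (433,355).

Run:
```python
from h import *
c=load('w1')
P=lambda u,v,z: onz(c,u,v,z).round(4)
a,b=P(318,146,.110),P(317,303,.110); print('bar',a,b,(a+b)/2,np.linalg.norm(a-b),np.degrees(np.arctan2(*(b-a)[1::-1])))
A,B=P(492,78,.071),P(433,355,.071); d=B-A; print('front',A,B,np.linalg.norm(d),np.degrees(np.arctan2(d[1],d[0])))
pts=[P(u,v,.071)[:2] for u,v in [(236,211),(399,211),(318,129),(318,293)]]; print('ring',pts,np.mean(pts,0))
for sgn in (1,-1):
    e=sgn*d/np.linalg.norm(d); print('well from front',(A+B)/2+.11*np.array([-e[1],e[0],0]))
```

```text
bar [0.5065 0.0105 0.11  ] [0.3975 0.0185 0.11  ] [0.452  0.0145 0.11  ] 0.10929318368498551 175.80233164283908
front [ 0.5401 -0.112   0.071 ] [ 0.3228 -0.0752  0.071 ] 0.22039403349455725 170.38809195527952
ring [array([0.459 , 0.0754]), array([ 0.4504, -0.0475]), array([0.5146, 0.0096]), array([0.387 , 0.0181])] [0.45275 0.0139 ]
well from front [ 0.4130829  -0.20205575  0.071     ]
well from front [0.4498171  0.01485575 0.071     ]
```

Run:
```python
from h import *
o=down(-94.2)
move_pose((.452,.0145,.15),o)
print(move_linear((.452,.0145,.078),o,vel=.08,stop_force=10))
print(grip(0.0)); s=state(); print(s['t'],s['position'].round(4),s['finger_gap'],s['force'].round(2),s['torque'].round(2))
for k in range(1,7):
    move_pose((.452,.0145,.079),down(-94.2+12*k)); s=state(); print(k,s['t'],s['finger_gap'].round(4),s['force'].round(1),s['torque'].round(2))
cam('wrist','w2'); cam('side','d2')
```

```text
False
False
4.575 [0.4521 0.0144 0.0782] 0.013170242338726748 [-0.81  0.03  3.51] [-0.15  0.23 -0.01]Traceback (most recent call last):
  File "<stdin>", line 7, in <module>
AttributeError: 'float' object has no attribute 'round'
```

Run:
```python
from h import *
for k in range(1,7):
    move_pose((.452,.0145,.079),down(-94.2+12*k)); s=state(); print(k,s['t'],round(s['finger_gap'],4),s['force'].round(1),s['torque'].round(2),s['position'].round(4))
cam('wrist','w2'); cam('side','d2')
```

```text
1 5.1417 0.0131 [ 0.8  0.5 -2.6] [-0.06 -0.   -0.02] [0.4519 0.0145 0.0789]
2 5.45 0.0132 [ 0.7  0.3 -1.4] [ 0.03 -0.01  0.01] [0.452  0.0145 0.079 ]
3 5.7583 0.0131 [-1.1 -0.1 -2.1] [-0.04  0.01  0.02] [0.452  0.0145 0.079 ]
4 6.0667 0.0132 [ 0.6  0.1 -2.4] [-0.02  0.03  0.01] [0.452  0.0145 0.079 ]
5 6.375 0.0133 [-0.5 -0.5 -2.6] [0.03 0.02 0.05] [0.452  0.0145 0.079 ]
6 6.6833 0.0131 [-0.4 -0.1 -2. ] [-0.02 -0.06  0.06] [0.452  0.0145 0.079 ]
```

View pics/w2.png

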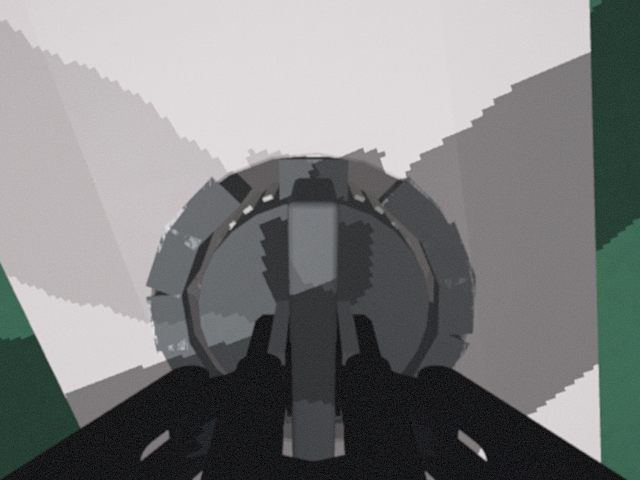

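View pics/d2.png

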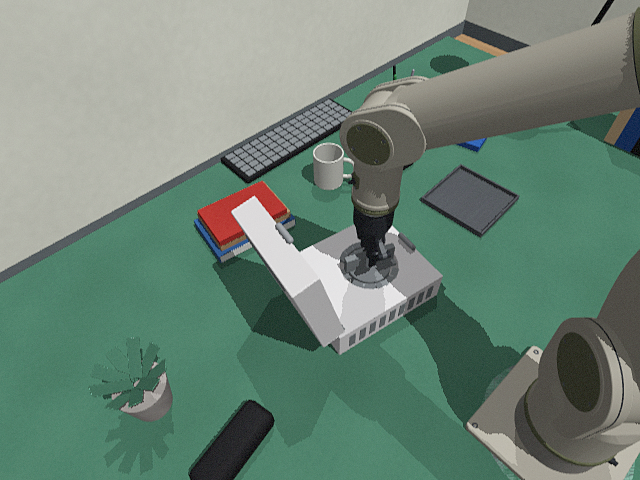

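The bar stays between the pads at column 313, and the lug at (313,190) sits in a gap. The side view shows the lid and the other items undisturbed. Next I lift the filter and carry it to the tray.

Run:
```python
from h import *
o=down(-22.2)
print(move_linear((.452,.0145,.11),o,vel=.04,stop_force=15)); print(state()['force'].round(1),state()['position'].round(4))
print(move_linear((.452,.0145,.225),o,vel=.1,stop_force=20)); s=state();print(s['force'].round(1),s['position'].round(4),s['finger_gap'])
cam('side','d3'); cam('wrist','w3')
```

```text
False
[-0.4 -0.4 -1.4] [0.4518 0.0144 0.1098]
False
[-0.8  0.1 -1.5] [0.4517 0.0145 0.2244] 0.01315028072190894
```

View pics/d3.png

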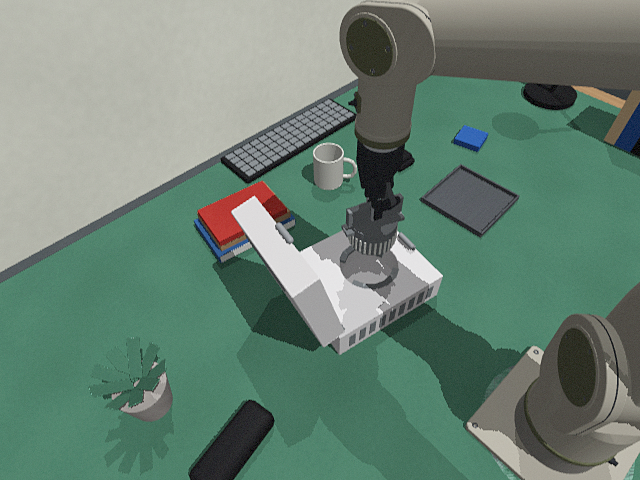

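View pics/w3.png

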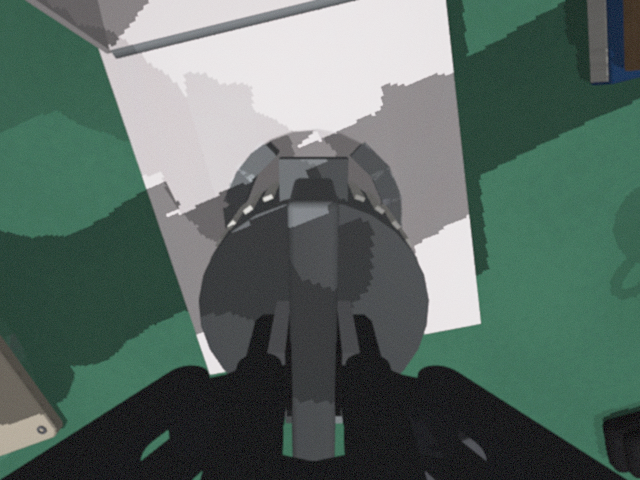

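The filter is out of the well and hangs upright. I'm moving it to the tray.

Run:
```python
from h import *
o=down(-22.2)
T=(.447,-.359)
move_linear((*T,.22),o,vel=.18)
print(move_linear((*T,.10),o,vel=.08,stop_force=10))
r=move_linear((*T,.066),o,vel=.012,stop_force=4); s=state(); print(r,s['t'],s['position'].round(4),s['force'].round(2))
cam('scene','s4'); cam('side','d4')
```

```text
False
True 15.15 [ 0.4472 -0.3591  0.0702] [ 0.15 -0.79  5.71]
```

View pics/d4.png

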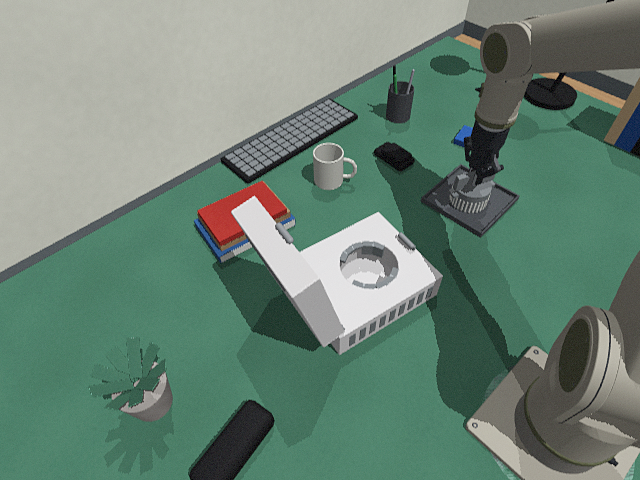

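View pics/s4.png

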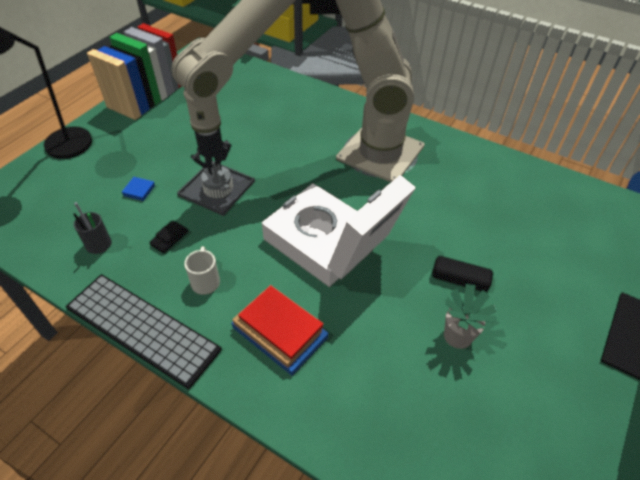

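Contact came at a TCP height of 0.070, against 0.072 expected. The filter sits centrally in the tray, so I'll release and rise.

Run:
```python
from h import *
grip(.05); wait(.2)
move_linear((.4472,-.3591,.20),vel=.1); wait(.2)
print(state()['t'])
c=cam('scene','s5'); d=cam('side','d5')
a=d['frame'][150:250,410:530]; cv2.imwrite('pics/d5c.png',cv2.resize(a,None,fx=5,fy=5))
# IK for lid arc
yaw=np.radians(-10.0); ex=np.array([np.cos(yaw),np.sin(yaw),0]);ey=np.array([-ex[1],ex[0],0]);ez=np.array([0,0,1.])
well=np.array([.4515,.0145,0]); hinge=well+.15*ey+.073*ez; print('hinge',hinge)
for th in [1.9,1.72,1.5,1.2,.9,.6,.3,0]:
  for k in [0,.3,.5,.7]:
    n=ez*np.cos(th)+ey*np.sin(th); u=-ey*np.cos(th)+ez*np.sin(th)
    p=hinge+.19*u+.053*n+.02*n
    ph=k*th; x=-(ez*np.cos(ph)+ey*np.sin(ph))
    out=[]
    for sg in (1,-1):
        y=sg*ex; M=np.c_[x,y,np.cross(x,y)]; q=ik(p,R.from_matrix(M).as_rotvec()); out.append(None if q is None else np.round(q,2).tolist())
    print(th,k,p.round(3),out)
```

```text
17.55
hinge [0.47754723 0.16222116 0.073     ]
1.9 0 [0.5   0.291 0.229] [[0.39, 0.64, -1.43, 1.54, 0.64, 1.51, -1.22], [0.32, 0.51, -1.24, 1.55, 0.48, 1.43, 2.02]]
1.9 0.3 [0.5   0.291 0.229] [[-0.21, 0.75, -0.98, 1.23, 0.77, 2.01, -1.27], [-0.18, 0.79, -1.06, 1.22, 0.81, 2.03, 1.85]]
1.9 0.5 [0.5   0.291 0.229] [[-1.04, 0.81, 0.34, 1.1, 0.34, 2.03, -0.85], [-1.04, 0.81, 0.34, 1.1, 0.34, 2.03, 2.29]]
1.9 0.7 [0.5   0.291 0.229] [None, None]
1.72 0 [0.495 0.261 0.25 ] [[0.49, 0.58, -1.46, 1.56, 0.58, 1.52, -1.16], [0.4, 0.43, -1.24, 1.56, 0.41, 1.44, 2.1]]
1.72 0.3 [0.495 0.261 0.25 ] [[-0.06, 0.71, -1.12, 1.3, 0.78, 2.0, -1.27], [-0.02, 0.79, -1.25, 1.3, 0.86, 2.05, 1.83]]
1.72 0.5 [0.495 0.261 0.25 ] [[-0.79, 0.66, -0.06, 1.19, 0.5, 2.03, -0.98], [-0.79, 0.66, -0.06, 1.19, 0.5, 2.03, 2.16]]
1.72 0.7 [0.495 0.261 0.25 ] [[-1.39, 1.16, 1.14, 1.13, 0.05, 2.02, -0.4], None]
1.5 0 [0.488 0.221 0.268] [[0.56, 0.37, -1.31, 1.6, 0.36, 1.45, -0.95], [0.52, 0.33, -1.24, 1.6, 0.32, 1.44, 2.22]]
1.5 0.3 [0.488 0.221 0.268] [[-0.06, 0.48, -0.88, 1.4, 0.57, 1.83, -1.1], [0.12, 0.65, -1.25, 1.39,
[... 1625 characters left out ...]
.58, 1.64, 2.25]]
0.3 0 [0.45  0.005 0.199] [[0.91, 0.02, -1.01, 1.9, 0.02, 1.23, -0.28], None]
0.3 0.3 [0.45  0.005 0.199] [[0.87, 0.05, -1.05, 1.89, 0.13, 1.26, -0.4], None]
0.3 0.5 [0.45  0.005 0.199] [[0.84, 0.08, -1.08, 1.88, 0.22, 1.29, -0.48], None]
0.3 0.7 [0.45  0.005 0.199] [[0.81, 0.12, -1.11, 1.87, 0.3, 1.33, -0.56], [1.04, 0.22, -1.4, 1.86, 0.41, 1.37, 2.49]]
0 0 [ 0.445 -0.025  0.146] [[0.91, 0.08, -0.97, 1.98, 0.07, 1.12, -0.27], None]
0 0.3 [ 0.445 -0.025  0.146] [[0.91, 0.08, -0.97, 1.98, 0.07, 1.12, -0.27], None]
0 0.5 [ 0.445 -0.025  0.146] [[0.91, 0.08, -0.97, 1.98, 0.07, 1.12, -0.27], None]
0 0.7 [ 0.445 -0.025  0.146] [[0.91, 0.08, -0.97, 1.98, 0.07, 1.12, -0.27], None]
```

View pics/d5c.png

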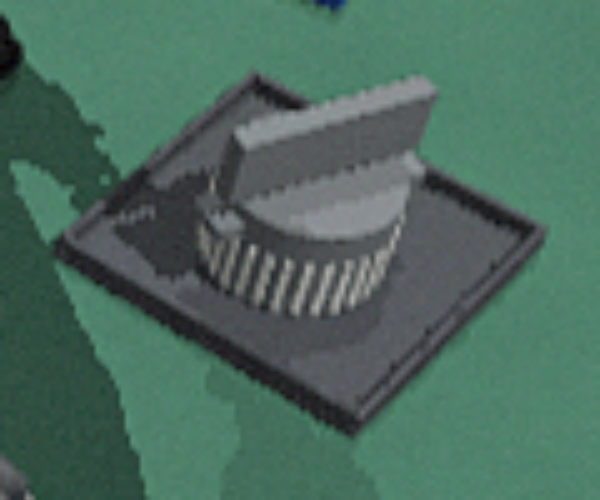

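The filter stands upright near the tray's centre and has been released. Next is the lid, which measures about 1.72 rad. I'll go over it and come down behind it with the fingers shut.

```bash
cat >> h.py <<'E'
yaw=np.radians(-10.0); ex=np.array([np.cos(yaw),np.sin(yaw),0]);ey=np.array([-ex[1],ex[0],0]);ez=np.array([0,0,1.])
well=np.array([.4515,.0145,0]); hinge=well+.15*ey+.073*ez
E
python3 - <<'E'
from h import *
o=down(-10)
move_linear((.4472,-.3591,.32),vel=.2); grip(0.0)
P=hinge+.13*ey
print(ik((P[0],P[1],.42),o), ik((P[0],P[1],.24),o))
move_pose((.46,-.05,.42),o)
move_pose((P[0],P[1],.42),o)
s=state(); print(s['t'],s['position'].round(3),s['qpos'].round(2))
cam('side','d6'); cam('scene','s6')
E
```

```text
[ 0.03845307  0.30529898 -0.86370799  1.19518973  0.2339486   1.73982345
 -0.93625828] [ 0.39197991  0.62699566 -1.42663941  1.52907486  0.62040985  1.52033794
 -1.21199605]
21.4583 [0.501 0.289 0.42 ] [ 0.15  0.36 -1.06  1.19  0.32  1.76 -0.99]
```

View pics/d6.png

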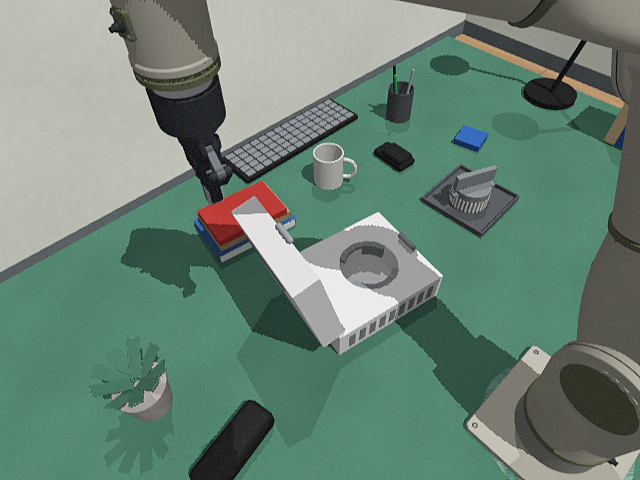

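View pics/s6.png

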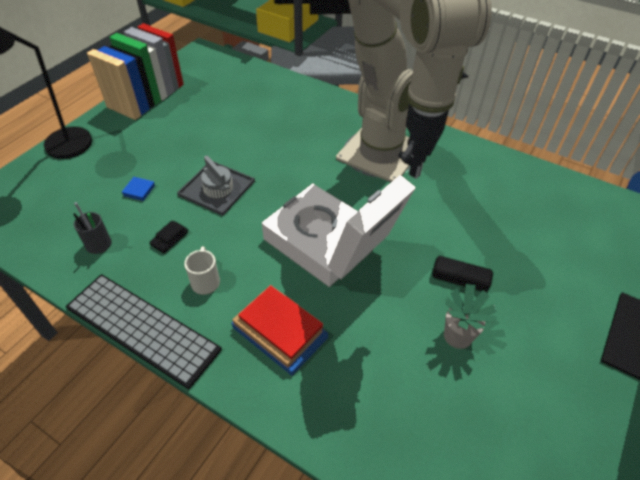

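The gripper is above and behind the lid, at (415,165) in the scene view, and the filter is standing in the tray. I'll descend and sweep the lid shut along its arc.

```bash
cat >> h.py <<'E'
def arc(th,off=.0):
    n=ez*np.cos(th)+ey*np.sin(th); u=-ey*np.cos(th)+ez*np.sin(th)
    return hinge+.19*u+.053*n+(.011*np.sin(th)+off)*n
E
python3 - <<'E'
from h import *
o=down(-10)
P=hinge+.13*ey
print(move_linear((P[0],P[1],.25),o,vel=.12,stop_force=10), state()['force'].round(1))
for th in [1.72,1.6,1.45,1.3,1.15,1.0]:
    try: r=move_linear(arc(th),o,vel=.08,stop_force=20)
    except PlanningError as e: print(th,'PE',e); break
    s=state(); print(th,r,s['force'].round(1),s['position'].round(3),s['qpos'][2].round(2))
    if r: break
print(s['t'])
cam('side','d7'); cam('scene','s7')
E
```

```text
False [ 0.3 -0.5 -0.3]
1.72 False [-0.4  0.6  0.3] [0.493 0.252 0.251] -1.06
1.6 False [-0.4 -0.3  0.2] [0.49  0.23  0.261] -1.07
1.45 False [-0.3 -0.1 -0.2] [0.485 0.202 0.269] -1.08
1.3 False [ 0.1  0.  -0.2] [0.479 0.172 0.273] -1.07
1.15 False [ 0.2  0.7 -0.5] [0.474 0.142 0.272] -1.06
1.0 False [ 0.3  0.4 -0.4] [0.469 0.113 0.266] -1.04
26.3333
```

View pics/d7.png

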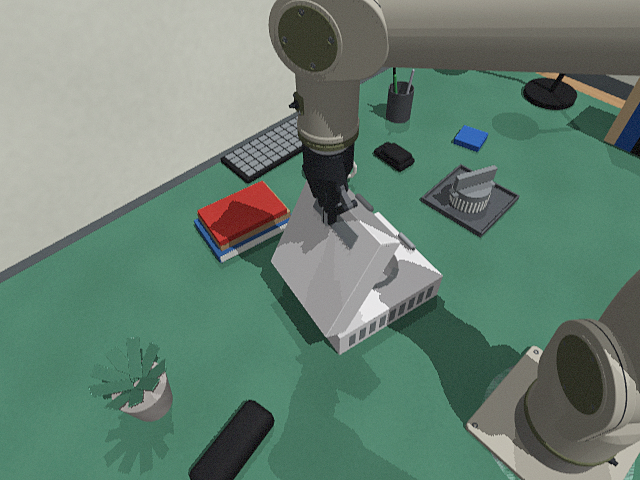

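View pics/s7.png

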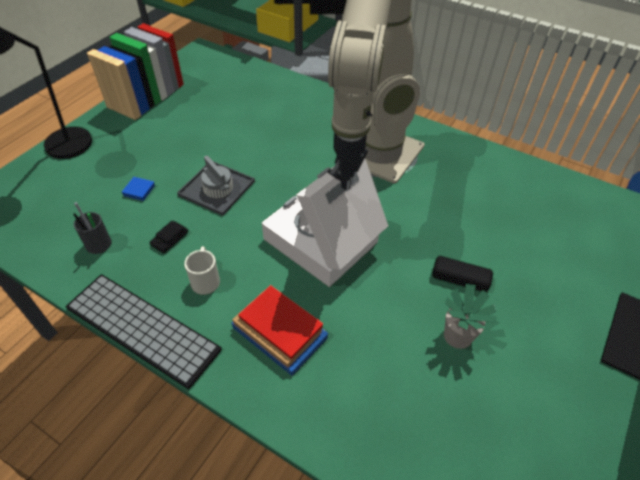

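The lid is following the finger and has swung forward to about 1 rad. I'll carry on along the arc and then press.

Run:
```python
from h import *
o=down(-10)
for th in [.85,.7,.55,.4,.3,.2,.13]:
    r=move_linear(arc(th),o,vel=.08,stop_force=20)
    s=state(); print(th,r,s['force'].round(1),s['position'].round(3))
    if r: break
if not r:
    e=arc(0)-.006*ez
    r=move_linear(e,o,vel=.015,stop_force=28); s=state(); print('press',r,s['force'].round(1),s['position'].round(4),arc(0)[2])
print(s['t'])
cam('side','d8'); cam('scene','s8')
```

```text
0.85 False [ 0.   0.  -0.4] [0.464 0.084 0.256]
0.7 False [ 0.3 -0.2 -0.6] [0.459 0.057 0.241]
0.55 False [ 0.3  0.7 -0.2] [0.455 0.033 0.222]
0.4 False [-1.2  1.4  0.1] [0.451 0.012 0.2  ]
0.3 False [-0.5  0.   0.4] [ 0.449 -0.     0.182]
0.2 False [0.3 0.1 0.7] [ 0.447 -0.011  0.164]
0.13 False [ 0.6 -0.1  0. ] [ 0.446 -0.017  0.151]
press True [-3.8  0.3 10.8] [ 0.4449 -0.0231  0.1259] 0.126
31.3917
```

View pics/d8.png

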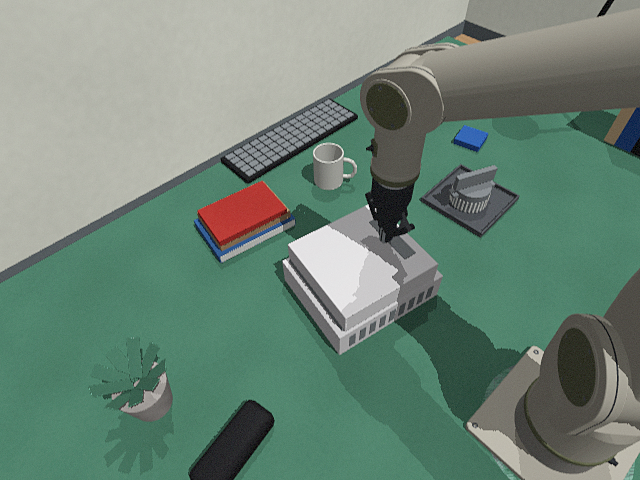

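The press ended at a TCP height of 0.1259 against 0.126 for a shut lid. At the catch it would have been about 0.141, so this is past it. I'll retract and check.

Run:
```python
from h import *
p=state()['position']
move_linear((p[0],p[1],.17),vel=.08); wait(.2)
# touch again to verify the lid stayed shut
r=move_linear((p[0],p[1],.122),vel=.02,stop_force=4); print('touch',r,state()['position'].round(4))
move_linear((p[0],p[1],.25),vel=.1)
move_pose((.40,-.15,.35),down(-22)); wait(.3)
s=state(); print(s['t'],s['force'].round(2))
d=cam('side','d9'); c=cam('scene','s9')
a=d['frame'][150:360,270:530]; cv2.imwrite('pics/d9c.png',cv2.resize(a,None,fx=2.8,fy=2.8,interpolation=cv2.INTER_CUBIC))
```

```text
touch True [ 0.445  -0.0231  0.126 ]
36.75 [-0.11  0.25 -1.23]
```

View pics/d9c.png

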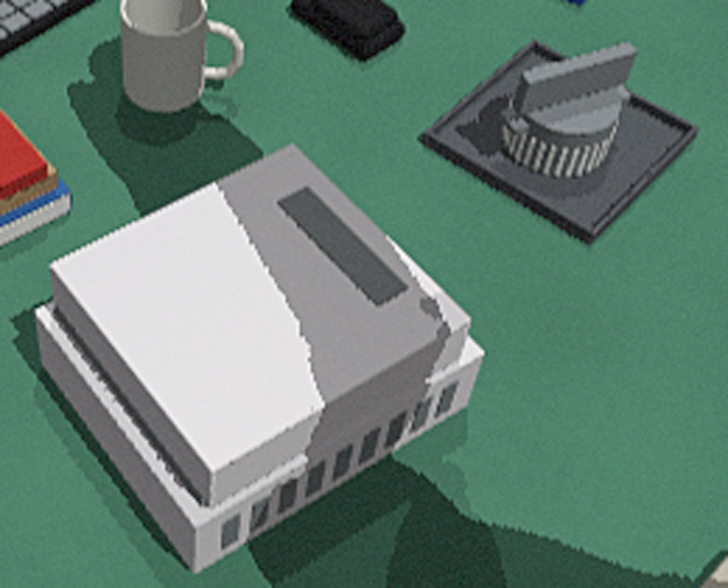

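View pics/s9.png

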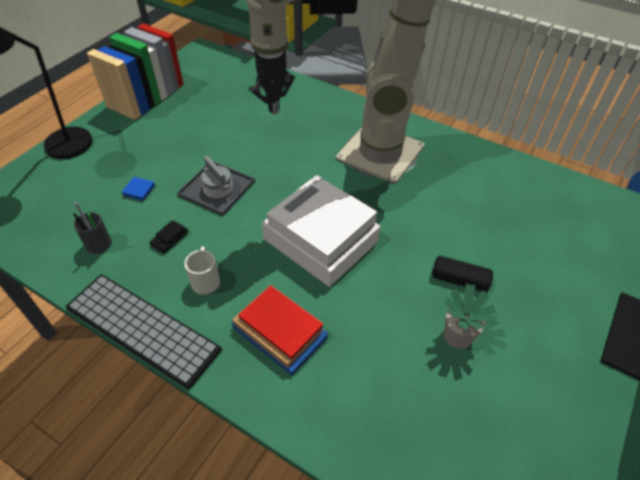

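The lid is shut flat, and the second touch found the pad at 0.126. The filter stands upright in the tray at (217,182) in the scene view, and the other items are where they were. I'm handing in the job.

```bash
python3 -c "
from rig import *
print(job_done(), state()['t'])"
```

```text
the job is handed in; nothing more can be done
the job is handed in; nothing more can be done
```

The job is done and handed in at about 37 s of the 72 s allowed. `job_done()` reports no verdict, so what follows rests on my own checks.

- **Filter:** I gripped it by its bar, turned it 72° anticlockwise to about 78° from the housing's x axis, and lifted it straight out without resistance. I set it down in the tray under force control and released it. Contact came at a tool height of 0.070 m, against 0.072 m expected. The last pictures show it upright and near the tray's centre.
- **Lid:** I swept it shut from about 1.72 rad with closed fingers and pressed it past the catch. The press and a separate light touch afterwards both found the pad at 0.126 m, which is the fully shut height. At the catch it would have been about 0.141 m.
- **Other items:** The mug, mouse, books, plant and case look unmoved in the pictures, and the arm ended clear of everything. I did not measure their positions against the start.

**Disagreements:** The scene and side cameras differed by up to about 10 mm on the tray and bar positions. I re-measured the bar and well with the wrist camera before gripping, and used the average for the tray, well inside its 45 mm margin. No check failed.

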